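Lay out an interferometer around its beamsplitter cube

ROBOT

A 6-joint arm with a two-finger parallel gripper is mounted at the origin on the work surface. World frame = base frame: x ahead of the robot, y to its left, z up, the work surface at z = 0. Lengths are in m, angles in degrees, forces in N, time in s.
With the tool pointing down it reaches from about 0.225 to 0.725 m from the base axis. Payload 3.1 kg.
Tool frame: the origin (TCP) lies midway between the tips of the shut fingers; the grasp point (between the pads) lies behind it (grip_point_offset is the z of the grasp point in the tool frame, in m); z points along the fingers, y is the direction in which the jaws open and shut (so a half turn about z gives the same grasp; the last joint's range is limited). The gripper opens to 85 mm and grips with 20 to 120 N. Pads are 22 mm wide; open, the fingers measure 114 mm over their backs; the gripper's body (76 mm by 85 mm) begins 54 mm behind the grasp point. The pads swing forward as they close: fully open they stand 13 mm farther back than shut.
Start: joints at [-78.025, 2.75, 5.684, 92.934, 0, 82.678], TCP at [0.173, -0.496, 0.231] pointing down, gripper open.
Joint ranges: [-166.93, 166.93], [-56.73, 111.36], [-69.38, 81.34], [-121.58, 131.49], [-85.45, 84.26], [-180, 180]. Speed limits (degrees/s): [159.86, 159.86, 180, 180, 180, 180].

INTERFACE

Orientations are given as [roll, pitch, yaw] about the fixed x, y, z axes, in that order (R = Rz(yaw) Ry(pitch) Rx(roll)).
In Python, from station import move_pose, servo_line, movej, gripper_to, wait, solve_ik, observe, grab_frame, calibration, MotionError, hand_in, grip_point_offset gives the robot as it stands. Calls block until the motion is done:
- move_pose(position, orientation): joint-space move of the TCP to a pose.
- servo_line(position, orientation=None, rate=0.15): straight line of the TCP; orientation=None keeps the orientation; rate is the mean speed in m/s.
- movej(angles): joint-space move.
- gripper_to(opening, strength=None): finger opening in m; strength is the grip in N (None keeps the last); returns when the fingers have stopped.
- wait(seconds).
- solve_ik(position, orientation): joint angles nearest the present ones, or None.
- observe(): the state.
- grab_frame(name): name is "scene" or "top" or "wrist"; returns the picture (480x640x3 uint8, red, green, blue); there is no depth.
- calibration(name): a dict with "camera_matrix" (3x3 intrinsics, pixels), "k1" (the pictures are not rectified: a ray, as slopes to the right and down, at radius r is drawn at 1 + k1 r^2 times it, then the intrinsics apply), "R" (3x3) and "t" (3): a world point X has camera coordinates R X + t. Camera axes: x right, y down, z forward; pixel columns grow to the right and rows downward; lengths in m; the calibration is good to about 2 mm. A picture is of the moment at which its call begins: read the wrist's pose just before it. calibration takes no time and is no camera call; for the wrist camera it gives the pose at the moment of the call.
A pose or a line that the arm cannot do raises MotionError and nothing moves.
- hand_in(): hands the job in, once; it reports no verdict.
The state is a dict: "time_s": time; "q": joint angles; "joint_velocities": joint speeds; "effort": joint torques, N m; "eef_pos": TCP position; "eef_rot": TCP orientation; "wrist_force": force on the tool from outside, world axes, zero at the start; "torque": the same for the moment, N m; "opening": finger opening in m.
Only numpy, scipy, OpenCV 4.12 (cv2) and the standard library are available. Lean on these libraries where they do the work, as an engineer would, in place of code of your own. Each camera call takes 0.05 s, during which the arm holds its last target. There are 200 camera calls.

TASK

Lay out the interferometer on the small breadboard around the beamsplitter cube: the lens half-way between the lamp and the cube, the mirror with the two adjuster knobs behind the cube (away from the robot), the specimen on its micrometer stage opposite the lamp on the other side of the cube, and the white viewing screen in front of the cube (towards the robot). Stand each one upright, squarely before its own face of the cube, with its centre 80 mm from the centre of the cube; the mirror and the specimen face the cube. Leave the blower, the bottle and the driver where they are.

Things in the scene. Friction and masses are not known exactly. Their poses are not given: they have to be found in the camera images.
- bench: Small aluminium breadboard plate, 270 mm (x) by 400 mm (y), 12 mm thick, with a 25 mm hole grid, fixed on the table, turned up to 17 degrees. Origin: on its underside, straight below the cube; the plate runs from -135 to +135 mm in x, -150 to +250 mm in y. x points away from the robot, y towards the lamp, z up. The optics are to stand on its top.
- cube (a point): Centre of the beamsplitter: a 25 mm glass cube with a diagonal layer on a round black platform (38 mm), with a post and a 40 mm square foot, fixed on the breadboard; this point is 60 mm above the breadboard's top. Axes: x away from the robot, y towards the lamp, z up; its four upright faces look along +x, -x, +y and -y.
- lamp_front (a point): Centre of the lamp's front glass. The lamp is a dark lying cylinder 45 mm wide and 60 mm long with 52 mm cooling fins at its back, top 86 mm above the breadboard, 50 mm square foot, fixed on the breadboard. This point is 160 mm from the cube's centre along the cube's +y, at the same height. x points into the lamp, away from the cube.
- lens_optic (a point): Lens: round clear glass, bulging on both sides, in a black square mount 44 mm wide, 44 high, 12 thick; post on a 46 mm square, 10 mm thick foot. 82 mm high in all, 170 g. This point: optic centre, 60 mm above the underside, mid-width; grasp the side edges here. z up, y across the width, x the optical axis; either end of x may face the cube.
- mirror_optic (a point): Mirror: two black plates 44 mm wide, 44 high, 24 deep together; 25 mm round mirror in front, two knobs out 15 mm behind; post on a 46 mm square, 10 mm thick foot. 82 mm high in all, 200 g. This point: optic centre, 60 mm above the underside, mid-width; grasp the side edges here. z up, y across the width, x the optical axis: mirror looks along -x, knobs on +x.
- specimen_optic (a point): Specimen: steel disc 35 mm across on a bright plate 44 mm wide, 44 high, 12 thick, over a dark stage 54 mm square, 22 high; its micrometer sticks out behind to 58 mm from the centre. 82 mm high in all, 300 g. This point: optic centre, 60 mm above the underside, mid-width; grasp the side edges here. z up, y across the width, x the optical axis: disc looks along -x, micrometer on +x.
- screen_optic (a point): Screen: upright white panel 56 mm wide, 54 high, 8 thick, with thin black edge strips; post on a 46 mm square, 10 mm thick foot. 92 mm high in all, 140 g. This point: optic centre, 60 mm above the underside, mid-width; grasp the side edges here. z up, y across the width, x the optical axis, square to the panel; either end of x may face the cube.
- blower: Bystander: black rubber dust blower, a 64 mm wide bulb with a nozzle upwards, 118 mm high, standing on the table. Origin: centre of its underside.
- bottle: Bystander: small amber bottle, 42 mm wide and 85 mm high, standing on the table. Origin: centre of its underside.
- driver: Bystander: screwdriver 170 mm long, lying on the table. Origin: on its underside, about its middle; x along it, towards the tip.
Things that resemble listed ones, but are neither listed nor needed, are in the scene too. Leave any green look-alike of the part that bears specimen_optic alone. What is shaped like the part that bears screen_optic but blue is not meant.

How it is judged (in metres and radians):
At the end, for the whole second after the job is handed in: Lens, mirror, specimen, screen upright (4.5 deg) and at rest on the breadboard at +y, +x, -y, -x of the cube, centres 80 mm from its centre (12 mm along, 10 mm across), square to it (10 deg), mirror and specimen facing it, released; blower, bottle, driver within 30 mm of their starts (x of lens_optic in the frame of cube between -0.01 and 0.01 m and y of lens_optic in the frame of cube between 0.068 and 0.092 m and z of lens_optic in the frame of cube between -0.006 and 0.006 m and angle between the x axis of each of lens_optic, specimen_optic and the y axis of cube, either way round below 0.18 rad and angle between each of lens_optic, mirror_optic, specimen_optic, screen_optic's own z axis and vertical below 0.08 rad and linear speed of each of lens, mirror, specimen, screen below 0.01 m/s and angular speed of each of lens, mirror, specimen, screen below 0.1 rad/s and x of mirror_optic in the frame of cube between 0.068 and 0.092 m and y of mirror_optic in the frame of cube between -0.01 and 0.01 m and z of mirror_optic in the frame of cube between -0.006 and 0.006 m and angle between the x axis of each of mirror_optic, screen_optic and the x axis of cube, either way round below 0.18 rad and x of cube in the frame of mirror_optic below 0 m and x of specimen_optic in the frame of cube between -0.01 and 0.01 m and y of specimen_optic in the frame of cube between -0.092 and -0.068 m and z of specimen_optic in the frame of cube between -0.006 and 0.006 m and x of cube in the frame of specimen_optic below 0 m and x of screen_optic in the frame of cube between -0.092 and -0.068 m and y of screen_optic in the frame of cube between -0.01 and 0.01 m and z of screen_optic in the frame of cube between -0.006 and 0.006 m and distance of each of blower, bottle, driver from where it was at the start of the episode below 0.03 m); the robot touches nothing.
It fails at once if the blower is knocked away (distance of blower from where it was at the start of the episode above 0.03 m).
It fails at once if the bottle is knocked away (distance of bottle from where it was at the start of the episode above 0.03 m).
It fails at once if the driver is knocked away (distance of driver from where it was at the start of the episode above 0.03 m).
It also fails if it takes over 102 s, if anything falls off the work surface, if the arm or the gripper's body presses on something with over 40 N, if the wrist force passes 120 N, or if a joint passes its speed limit or range.

## Working session

There is one attempt and no reset: what is moved stays moved. The work goes in short steps, each a Python script; the robot and the scene stay as the last script left them, time stands still between calls to the robot, and variables do not carry over. Pictures are saved under pics/ and viewed, about 12 in all and at most 16, crops included, and the job is handed in when it is done.

```bash
mkdir -p pics; ls
python3 - <<'E'
from station import *
import cv2
print(grip_point_offset, observe())
for n in ("scene","top","wrist"):
    c=calibration(n); f=grab_frame(n); cv2.imwrite(f"pics/{n}0.png",f[:,:,::-1]); print(n,c)
E
```

```text
pics
-0.0187 {'time_s': 0.0, 'q': array([-7.80262959e+01,  2.79131228e+00,  5.59190167e+00,  9.29360156e+01,
       -3.17776595e-04,  8.26773865e+01]), 'joint_velocities': array([ 0.01297656, -0.02883509, -0.03461827,  0.06939879,  0.15076465,
        0.01189181]), 'effort': array([-4.84928678e-04, -3.38783312e+01,  3.20015037e+01,  2.02855066e-02,
       -2.32901521e-04,  7.47670992e-08]), 'eef_pos': array([ 0.17334164, -0.49489357,  0.23013408]), 'eef_rot': array([-1.79865638e+02, -1.69456916e-02,  1.92962981e+01]), 'wrist_force': array([0.09172988, 0.12966499, 1.12497422]), 'torque': array([ 0.02365891, -0.03782126, -0.02570255]), 'opening': 0.08532362146070638}
scene {'camera_matrix': array([[443.1751757 ,   0.        , 324.27070942],
       [  0.        , 443.1751757 , 232.93423147],
       [  0.        ,   0.        ,   1.        ]]), 'k1': -0.006625119650840823, 'R': array([[ 0.59591078,  0.80281278, -0.01954443],
       [ 0.54931555, -0.42525679, -0.71931154],
       [-0.5857839 ,  0.41790944, -0.69441265]]), 't': array([-0.32794042, -0.21442312,  1.38589764])}
top {'camera_matrix': array([[577.70510469,   0.        , 325.30381123],
       [  0.        , 577.70510469, 241.98860052],
       [  0.        ,   0.        ,   1.        ]]), 'k1': -0.1558264589547504, 'R': array([[-0.00593691, -0.99960643,  0.02741802],
       [-0.99391118,  0.0028819 , -0.11014654],
       [ 0.11002417, -0.02790501, -0.99353711]]), 't': array([4.65440014e-04, 5.47865206e-01, 1.31198633e+00])}
wrist {'camera_matrix': array([[375.21700535,   0.        , 323.43687381],
       [  0.        , 375.21700535, 240.70550759],
       [  0.        ,   0.        ,   1.        ]]), 'k1': -0.020767327779470046, 'R': array([[ 0.33083597, -0.94368687, -0.00162894],
       [-0.89202613, -0.31328721,  0.32579212],
       [-0.30795607, -0.1063307 , -0.94544003]]), 't': array([-0.52365277, -0.04119281,  0.38163389])}
```

View pics/top0.png

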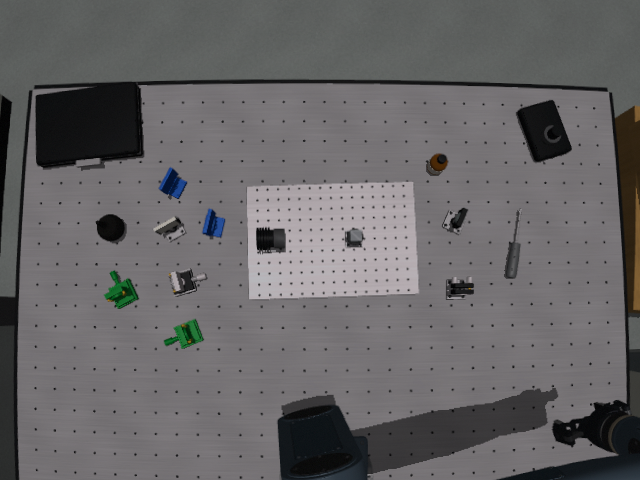

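View pics/scene0.png

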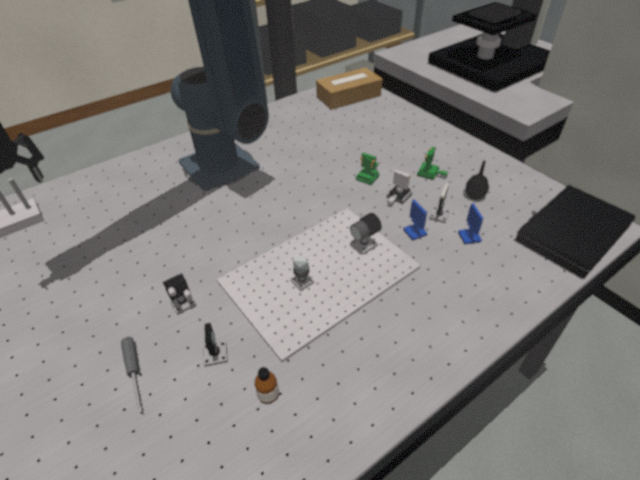

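```bash
cat > h.py <<'E'
from station import *
import numpy as np, cv2
def proj(c,X):
    P=np.atleast_2d(X)@c["R"].T+c["t"]; s=P[:,:2]/P[:,2:]
    s=s*(1+c["k1"]*(s**2).sum(1,keepdims=True)); K=c["camera_matrix"]
    return s*[K[0,0],K[1,1]]+K[:2,2]
def ray(c,uv):
    K=c["camera_matrix"]; d=(np.atleast_2d(uv)-K[:2,2])/[K[0,0],K[1,1]]; s=d.copy()
    for _ in range(20): s=d/(1+c["k1"]*(s**2).sum(1,keepdims=True))
    return -c["R"].T@c["t"], np.c_[s,np.ones(len(s))]@c["R"]
def atz(c,uv,z):
    o,d=ray(c,uv); return o+d*((z-o[2])/d[:,2:])
E
python3 - <<'E'
from h import *
im=cv2.imread("pics/top0.png")
def crop(x,y,w,h,s):return cv2.resize(im[y:y+h,x:x+w],None,fx=s,fy=s,interpolation=cv2.INTER_CUBIC)
a=crop(145,205,80,100,5);b=crop(425,205,60,100,5)
cv2.imwrite("pics/crop1.png",np.hstack([a,b]))
c=calibration("top")
uv=[[248,187],[414,182],[418,294],[249,298]]
print(atz(c,uv,.012).round(3))
print("cube",atz(c,[[354,236]],.0845).round(3),"lampback",atz(c,[[259,239]],.07).round(3))
print(atz(c,[[170,227],[184,281],[455,220],[460,288],[111,228],[438,162],[518,210],[511,276]],.03).round(3))
w=calibration("wrist"); print(-w["R"].T@w["t"])
E
```

```text
[[ 0.682  0.181  0.012]
 [ 0.694 -0.217  0.012]
 [ 0.426 -0.22   0.012]
 [ 0.419  0.176  0.012]]
cube [[ 0.555 -0.065  0.085]] lampback [[0.551 0.149 0.07 ]]
[[ 0.584  0.361  0.03 ]
 [ 0.458  0.326  0.03 ]
 [ 0.599 -0.31   0.03 ]
 [ 0.439 -0.317  0.03 ]
 [ 0.583  0.504  0.03 ]
 [ 0.74  -0.273  0.03 ]
 [ 0.624 -0.466  0.03 ]
 [ 0.466 -0.442  0.03 ]]
[ 0.25403208 -0.46652547  0.37352228]
```

View pics/crop1.png

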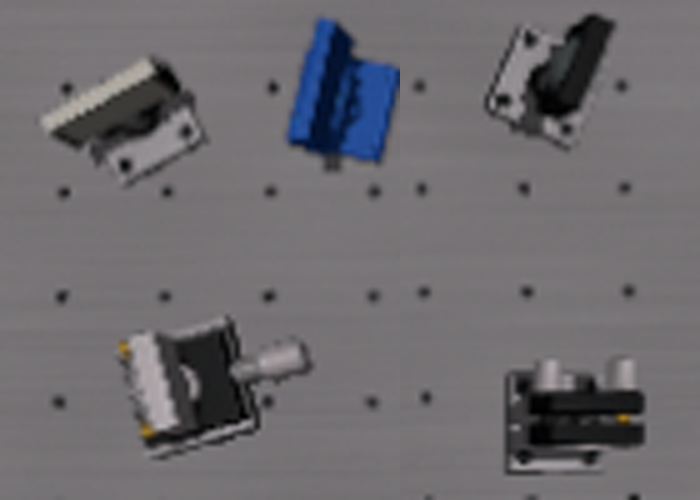

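Run:
```python
from h import *
import pickle
C={}
for n,p in (("R",(.56,-.30,.22)),("B",(.56,-.03,.24)),("L",(.56,.30,.22))):
    move_pose(p,[180,0,0]); wait(.3)
    C[n]=calibration("wrist"); f=grab_frame("wrist"); cv2.imwrite(f"pics/w{n}.png",f[:,:,::-1])
pickle.dump(C,open("C.pkl","wb"))
for n,pts in (("R",[(.6,-.31),(.44,-.317)]),("L",[(.584,.361),(.458,.326)]),("B",[(.555,-.065)])):
    print(n,proj(C[n],[p+(.04,) for p in pts]).round(0).tolist())
print(observe()["time_s"])
```

```text
R [[335.0, 167.0], [341.0, 330.0]]
L [[254.0, 186.0], [298.0, 314.0]]
B [[360.0, 213.0]]
8.55
```

Run:
```python
from h import *
def crop(n,x,y,w,h,s):
    im=cv2.imread(f"pics/w{n}.png"); return cv2.resize(im[y:y+h,x:x+w],None,fx=s,fy=s,interpolation=cv2.INTER_CUBIC)
cv2.imwrite("pics/cR.png",np.hstack([crop("R",260,80,130,160,3),crop("R",275,250,130,160,3)]))
cv2.imwrite("pics/cL.png",np.hstack([crop("L",180,100,130,160,3),crop("L",220,230,130,160,3)]))
cv2.imwrite("pics/cB.png",crop("B",0,0,640,480,1.25))
```

```text
(no output)
```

View pics/cR.png

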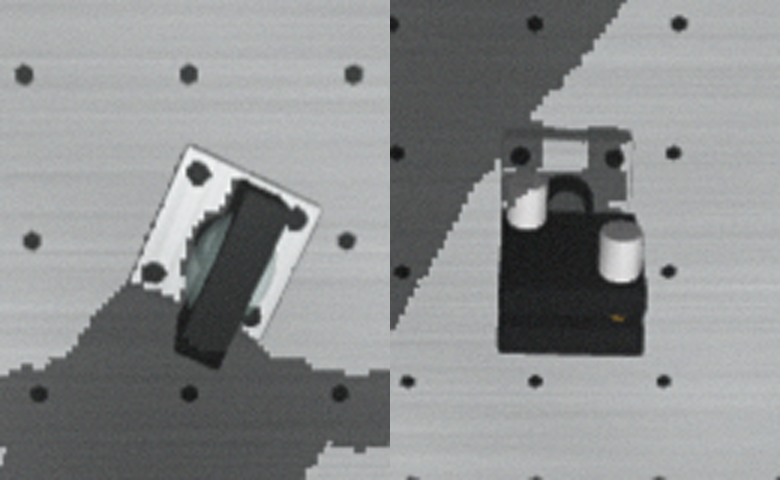

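View pics/cL.png

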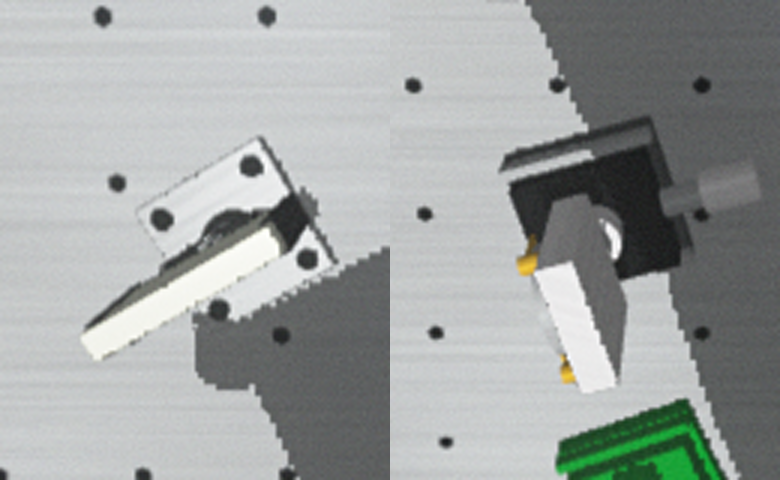

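View pics/cB.png

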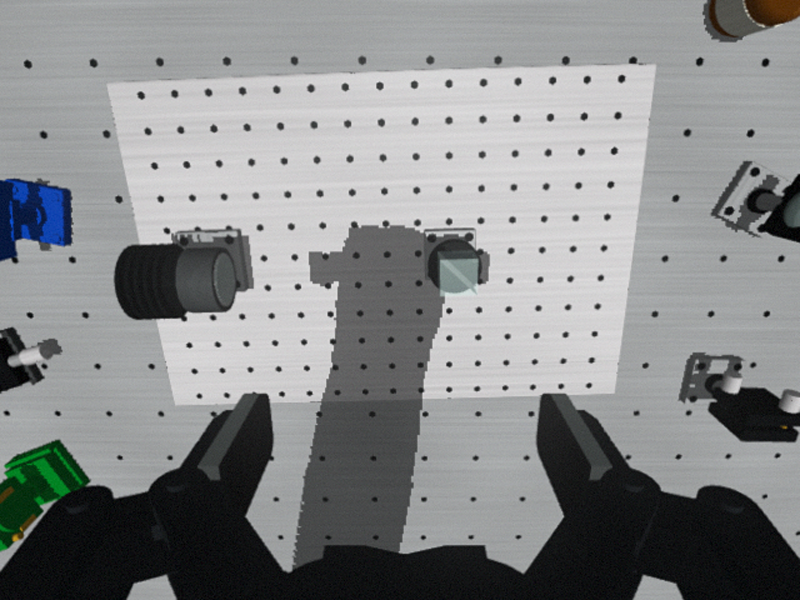

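Run:
```python
from h import *
import pickle
C=pickle.load(open("C.pkl","rb"))
def W(n,pts,off,s,z): return atz(C[n],np.array(pts)/s+off,z)[:,:2]
def show(t,P):
    P=np.array(P); print(t,P.round(4).tolist()); 
    for i in range(len(P)-1):
        d=P[i+1]-P[i]; print("   len %.1f ang %.1f mid %s"%(1e3*np.hypot(*d),np.degrees(np.arctan2(d[1],d[0])),((P[i]+P[i+1])/2).round(4)))
show("lens foot",W("R",[(133,282),(190,145),(321,208),(262,338),(133,282)],(260,80),3,.01))
show("lens top",W("R",[(290,212),(240,180),(177,348),(220,368),(290,212)],(260,80),3,.082))
show("mirror foot",W("R",[(112,130),(241,130)],(275,250),3,.01))
show("mirror top",W("R",[(108,352),(253,355)],(275,250),3,.082))
show("screen foot",W("L",[(137,210),(260,137),(335,263)],(180,100),3,.01))
show("screen top",W("L",[(97,360),(83,337),(270,228),(282,252),(97,360)],(180,100),3,.092))
show("spec stage",W("L",[(120,185),(255,148),(291,265)],(220,230),3,.022))
show("spec top",W("L",[(148,272),(185,262),(228,385),(192,392),(148,272)],(220,230),3,.082))
show("bench",W("B",[(108,84),(655,65),(616,393),(175,405),(108,84)],(0,0),1.25,.012))
show("cube top",W("B",[(438,258),(478,254),(478,292),(440,293)],(0,0),1.25,.0845))
```

```text
lens foot [[0.5894, -0.2821], [0.6306, -0.3], [0.612, -0.3401], [0.5716, -0.3228], [0.5894, -0.2821]]
   len 44.9 ang -23.5 mid [ 0.61  -0.291]
   len 44.3 ang -114.8 mid [ 0.6213 -0.32  ]
   len 44.0 ang 156.8 mid [ 0.5918 -0.3315]
   len 44.5 ang 66.4 mid [ 0.5805 -0.3024]
lens top [[0.6177, -0.3244], [0.6253, -0.312], [0.5839, -0.2966], [0.5787, -0.3075], [0.6177, -0.3244]]
   len 14.5 ang 58.3 mid [ 0.6215 -0.3182]
   len 44.2 ang 159.5 mid [ 0.6046 -0.3043]
   len 12.1 ang -115.4 mid [ 0.5813 -0.3021]
   len 42.5 ang -23.3 mid [ 0.5982 -0.316 ]
mirror foot [[0.4648, -0.2883], [0.4648, -0.3333]]
   len 45.0 ang -90.1 mid [ 0.4648 -0.3108]
mirror top [[0.4274, -0.2886], [0.4262, -0.3322]]
   len 43.5 ang -91.5 mid [ 0.4268 -0.3104]
screen foot [[0.5936, 0.3923], [0.6158, 0.3528], [0.5769, 0.3309]]
   len 45.3 ang -60.7 mid [0.6047 0.3726]
   len 44.6 ang -150.6 mid [0.5963 0.3419]
screen top [[0.5683, 0.3843], [0.5743, 0.3872], [0.6013, 0.3394], [0.5955, 0.3367], [0.5683, 0.3843]]
   len 6.6 ang 26.2 mid [0.5713 0.3857]
   len 54.9 ang -60.5 mid [0.5878 0.3633]
   len 6.4 ang -155
[... 271 characters left out ...]
3252], [0.4351, 0.3359], [0.476, 0.3471]]
   len 11.2 ang -73.0 mid [0.4776 0.3417]
   len 43.1 ang -164.9 mid [0.4584 0.3308]
   len 11.1 ang 103.0 mid [0.4364 0.3306]
   len 42.4 ang 15.2 mid [0.4555 0.3415]
bench [[0.6851, 0.1855], [0.6968, -0.211], [0.4292, -0.2212], [0.4174, 0.1788], [0.6851, 0.1855]]
   len 396.7 ang -88.3 mid [ 0.691  -0.0127]
   len 267.8 ang -177.8 mid [ 0.563  -0.2161]
   len 400.2 ang 91.7 mid [ 0.4233 -0.0212]
   len 267.8 ang 1.4 mid [0.5513 0.1822]
cube top [[0.5721, -0.0523], [0.5747, -0.0783], [0.5487, -0.0796], [0.548, -0.0542]]
   len 26.1 ang -84.2 mid [ 0.5734 -0.0653]
   len 26.0 ang -177.2 mid [ 0.5617 -0.079 ]
   len 25.4 ang 91.5 mid [ 0.5484 -0.0669]
```

```bash
cat >> h.py <<'E'
CUBE=np.array([.559,-.0665]); BY=1.7; ZP=.036
def down(yaw): return [180,0,(yaw+180)%360-180]
def slot(dx,dy):
    a=np.radians(BY); return CUBE+np.array([[np.cos(a),-np.sin(a)],[np.sin(a),np.cos(a)]])@[dx,dy]
def pick(xy,yaw,w,h=.13):
    gripper_to(min(.085,w+.022)); 
    move_pose([*xy,h],down(yaw)); servo_line([*xy,ZP],rate=.12); wait(.1)
    gripper_to(w-.012,50); wait(.1)
    o=observe(); print("grip",o["opening"],o["eef_pos"].round(4),o["wrist_force"].round(1),o["time_s"])
def place(xy,yaw,w,H=.17):
    p=observe()["eef_pos"]; servo_line([p[0],p[1],H],rate=.2)
    servo_line([*xy,H],down(yaw),rate=.25); wait(.2)
    print("held",observe()["opening"])
    servo_line([*xy,ZP+.020],rate=.15); servo_line([*xy,ZP+.0125],rate=.03); wait(.2)
    o=observe(); print("down",o["eef_pos"].round(4),o["wrist_force"].round(1))
    gripper_to(w+.016); servo_line([*xy,H-.01],rate=.2); print(observe()["time_s"])
E
python3 - <<'E'
from h import *
pick((.457,.336),-75,.044); place(slot(0,-.08),BY-90,.044)
c=calibration("wrist"); f=grab_frame("wrist"); cv2.imwrite("pics/p1.png",f[:,:,::-1])
E
```

```text
grip 0.04347250379200929 [0.4576 0.3365 0.0372] [-1.3  0.2  5.2] 11.6333
held 0.04346167448806821
down [ 0.5622 -0.1468  0.0493] [ 1.8 -0.8  0.8]
17.3
```

View pics/p1.png

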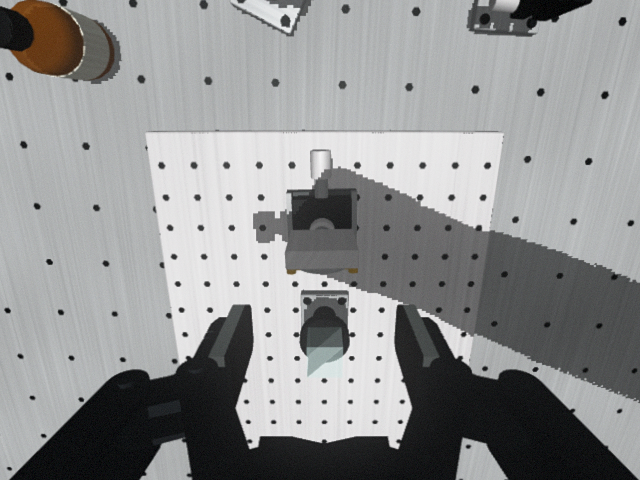

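The specimen stands upright on the plate at about (321, 235). Its micrometer points away from the cube, and it is in line with the cube's foot at (324, 300). Next come the other three.

Run:
```python
from h import *
pick((.6013,-.3105),66.4-180,.044); place(slot(0,.08),BY-90,.044)
cv2.imwrite("pics/p2.png",grab_frame("wrist")[:,:,::-1])
pick((.440,-.3106),-.5,.044); place(slot(.08,0),BY,.044)
cv2.imwrite("pics/p3.png",grab_frame("wrist")[:,:,::-1])
```

```text
grip 0.04335698078100066 [ 0.602  -0.311   0.0373] [-0.5  1.2  3.6] 19.7667
held 0.043224860407638024
down [0.5575 0.0134 0.0492] [1.7 0.1 1.2]
24.7667
grip 0.0433848211510295 [ 0.4408 -0.3113  0.0372] [ 0.3 -0.2  4.5] 29.925
held 0.0438325964137186
down [ 0.6396 -0.0643  0.0492] [ 0.8 -0.9  1.1]
34.8833
```

View pics/p3.png

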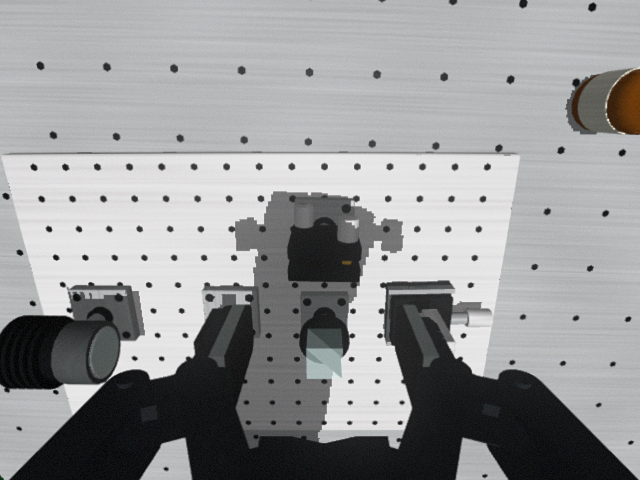

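Lens, mirror and specimen are all upright around the cube, and the mirror at (324, 245) has its knobs on the far side. Only the screen is left.

Run:
```python
from h import *
import pickle
pick((.585,.362),29.4-180,.056); place(slot(-.08,0),BY-180,.056)
move_pose([.50,-.06,.27],[180,0,0]); wait(.3)
pickle.dump(calibration("wrist"),open("F.pkl","wb")); 
cv2.imwrite("pics/f.png",cv2.resize(grab_frame("wrist")[:,:,::-1],None,fx=1.25,fy=1.25))
move_pose([.3,-.40,.3],[180,0,0]); wait(.3)
t=grab_frame("top")[:,:,::-1]
cv2.imwrite("pics/ft.png",np.vstack([cv2.resize(t[175:305,240:425],(740,520),interpolation=cv2.INTER_CUBIC)]))
cv2.imwrite("pics/ftop.png",t); print(observe()["time_s"])
```

```text
grip 0.05504245173292842 [0.5858 0.3626 0.0374] [-0.7  1.   5. ] 39.2333
held 0.05526077471379432
down [ 0.48   -0.0692  0.0493] [1.8 0.  2.4]
44.7
49.5667
```

View pics/f.png

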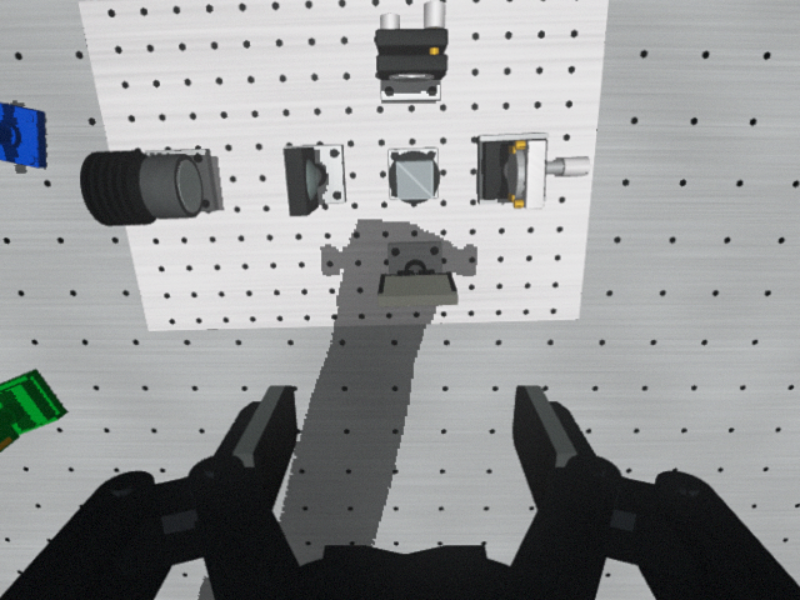

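View pics/ft.png

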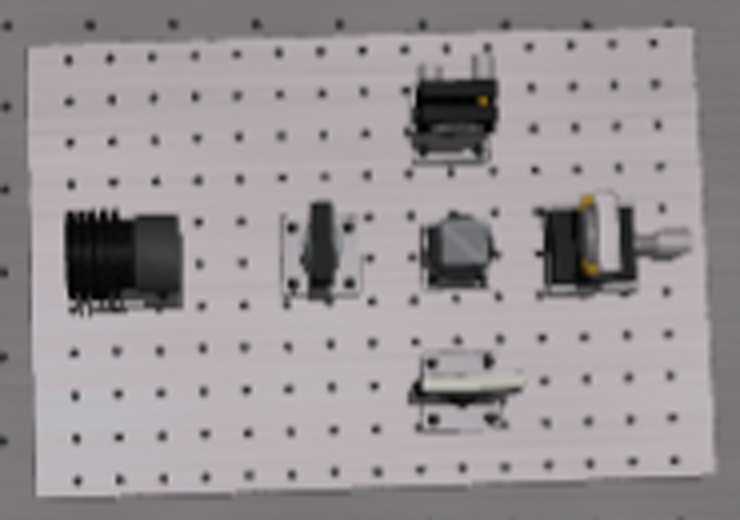

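Run:
```python
from h import *
import pickle
F=pickle.load(open("F.pkl","rb")); T=calibration("top")
a=np.radians(BY); Ri=np.array([[np.cos(a),np.sin(a)],[-np.sin(a),np.cos(a)]])
def m(t,c,pts,s,off,z):
    P=(atz(c,np.array(pts)/s+off,z)[:,:2]-CUBE)@Ri.T*1e3; print(t,P.round(1).tolist(),"mean",P.mean(0).round(1))
w=lambda t,p,z: m("w "+t,F,p,1.25,(0,0),z); q=lambda t,p,z: m("t "+t,T,p,4,(240,175),z)
w("cubefoot",[(388,150),(438,148),(438,203),(388,203)],.02); w("cubetop",[(396,160),(434,160),(434,197),(397,198)],.0845)
w("lensfoot right",[(344,145),(346,203)],.022); w("mirror foot front",[(381,101),(440,101)],.022); w("screen foot far",[(389,243),(440,242)],.022)
w("specplate",[(527,140),(547,139),(545,208),(525,208)],.094)
w("screen top",[(379,296),(456,303)],.104)
w("lens top",[(286,149),(309,147),(313,214),(291,215)],.094)
q("lensfoot",[(282,213),(362,213),(360,297),(282,295)],.022); q("mirror foot front",[(412,163),(488,163)],.022)
q("screenfoot",[(420,352),(493,352),(505,428),(418,430)],.022); q("cubetop",[(443,218),(491,218),(491,264),(444,265)],.0845); q("cubefoot front",[(423,292),(490,292)],.02)
q("mirror top",[(415,82),(497,80),(497,120),(416,120)],.094)
top0,top1=cv2.imread("pics/top0.png"),cv2.imread("pics/ftop.png")
for n,(x,y) in dict(blower=(111,228),bottle=(438,162),driver=(513,245)).items(): print(n,np.abs(top0[y-45:y+45,x-15:x+15].astype(int)-top1[y-45:y+45,x-15:x+15]).mean().round(2))
```

```text
w cubefoot [[19.0, 19.7], [19.4, -20.2], [-24.1, -19.9], [-22.9, 21.4]] mean [-2.1  0.2]
w cubetop [[13.7, 12.5], [12.9, -13.1], [-11.6, -12.8], [-11.5, 12.7]] mean [ 0.9 -0.2]
w lensfoot right [[23.9, 54.4], [-21.6, 55.9]] mean [ 1.2 55.2]
w mirror foot front [[55.4, 23.6], [54.0, -21.9]] mean [54.7  0.9]
w screen foot far [[-56.1, 21.9], [-56.5, -21.3]] mean [-56.3   0.3]
w specplate [[24.1, -72.7], [24.4, -85.6], [-19.9, -87.2], [-19.5, -73.7]] mean [  2.3 -79.8]
w screen top [[-75.9, 27.1], [-82.6, -26.4]] mean [-79.3   0.4]
w lens top [[23.1, 83.5], [23.9, 68.4], [-19.4, 69.7], [-19.6, 84.7]] mean [ 2.  76.6]
t lensfoot [[25.2, 98.1], [23.7, 51.2], [-25.7, 54.2], [-23.0, 99.7]] mean [ 0.  75.8]
t mirror foot front [[52.4, 20.7], [51.0, -24.1]] mean [51.7 -1.7]
t screenfoot [[-59.1, 20.4], [-60.5, -22.2], [-105.1, -27.4], [-104.4, 23.4]] mean [-82.3  -1.5]
t cubetop [[11.1, 8.6], [10.2, -18.3], [-15.7, -17.2], [-15.4, 9.1]] mean [-2.4 -4.4]
t cubefoot front [[-23.8, 17.2], [-25.1, -22.2]] mean [-24.5  -2.5]
t mirror top [[87.0, 21.9], [86.8, -24.2], [64.1, -23.2], [65.4, 22.2]] mean [75.8 -0.8]
blower 2.39
bottle 2.53
driver 2.52
```

```bash
python3 -c "
from station import *
print(hand_in(), observe()['time_s'])"
```

```text
the job is handed in; nothing more can be done
the job is handed in; nothing more can be done
```

The job is handed in after about 50 s of the 102 s allowed; no verdict was reported. I placed the specimen, lens, mirror and screen around the cube, one pick and one place each, and no grasp slipped.

**Last checks:** I measured the offsets from picked corners in the closing wrist and top pictures, relative to my cube estimate. The tolerances are 12 mm along and 10 mm across.

| Part | Distance along its axis (target 80 mm) | Offset across |
|---|---|---|
| Lens | about 76–77 mm on +y | up to 2 mm |
| Mirror | about 76–78 mm on +x | up to 2 mm |
| Specimen | about 80 mm on −y | about 2 mm |
| Screen | about 79–82 mm on −x | up to 1.5 mm |

- **Orientation:** All four look upright. The mirror's knobs and the specimen's micrometer point away from the cube. The parts look square, though one rough pair of corners on the screen's top edge suggested about 7°, still inside the 10° limit; its foot looked square.
- **Bystanders:** The blower, bottle and driver show no change between the first and last top pictures.
- **Disagreement:** The top and wrist cameras differ by 3–5 mm on where the cube is. I used the wrist-camera estimate, and the placings stay within tolerance with either camera.

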